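# Lock a turning blank into the sprung bayonet holder and hold it

### The job

Take the square wood blank that has a steel spigot with two lugs, push it into the sprung bayonet holder with its lugs through the slots, press it down against the spring and turn it a quarter turn clockwise (seen from above) to the stop. Then keep hold of it, still turned and still pressed all the way down against the spring, while I tighten the clamp: the program finishes while holding it there. Leave the other things on the bench where they are.

Things in the scene. Friction and masses are not known exactly. Their poses are not given: they have to be found in the camera images.
- carrier: The blank to fit, upright, 110 mm tall, 260 to 400 g. Pale square wood billet 44 x 44 mm from 34 to 110 mm above the origin, to be gripped across either pair of flat faces. Below it, 0 to 34 mm, a steel spigot 36 mm in diameter, foot chamfered 4 mm. Two like lugs stick out along +x and -x; a thin dark saw line over the billet's top runs along x too. Origin: centre of the foot; z up.
- carrier_grip (a point): A good grip point on the axis of the carrier, in the billet, 85 mm above its foot; axes as the carrier's.
- holder: The sprung bayonet holder, fixed to the bench: dark wood board 150 x 120 x 20 mm (150 along x) with a round steel collar, 80 mm outer diameter, its top 62 mm above the bench. Bore 40 mm in diameter. The collar's top ring is 10 mm thick; under it is a chamber 60 mm in diameter in which the lugs turn. Origin: centre of the board's underside; z up.
- mouth (a point): Centre of the bore at the collar's top (62 mm above the bench); x along the slots, z up. The carrier's foot meets the plunger 12 mm below this point; the lugs clear the ring's underside when the foot is over 22 mm below it; the foot is all the way down at 28 mm below it.
- plunger (a joint): Travel (m) of the brass spring plunger, 33 mm diameter, in the bore under the carrier's foot: 0 = up, 0.016 = all the way down. Pushes up with 4 N at 0, about 17 N at 0.016. At 0.010 the lugs just clear the ring; if let go after the turn it lifts the carrier back to about 0.010, so it must be kept pressed.
- lug (a point): Tip of the carrier's +x lug, 27 mm from its axis, 8 mm above its foot. The lugs are the ends of a steel cross bar along x, 54 mm long, 8 mm wide, 8 mm high (4 to 12 mm above the foot); they stand 5 mm out beyond the billet's faces. Either way round fits.
- slot (a point): Outer end of the +x slot, at the collar's top, 40 mm from the bore's axis; there is a like slot at -x. Slots are 12 mm wide, cut through the top ring from bore to outside. Stops in the chamber let the carrier turn from the slots only clockwise seen from above, by 83 degrees (1.45 rad); anticlockwise is blocked.
- round_blank: Bystander: a 50 mm diameter round turned wood blank, 70 mm tall, on a plain 36 mm diameter steel spigot 34 mm long without lugs; stands upright, 104 mm tall in all. Origin: centre of its underside.
- plain_blank: Bystander: a plain square wood blank, 44 x 44 x 85 mm, with no steel spigot, standing on the bench. Origin: centre of its underside.
- glue: Bystander: a white glue bottle, 52 mm diameter, 150 mm tall, upright. Origin: centre of its underside.
- sanding_block: Bystander: a cork sanding block, 70 x 110 x 32 mm, lying flat. Origin: centre of its underside.
- ferrule: Bystander: a short brass ring, 48 mm outer and 36 mm inner diameter, 22 mm tall, lying flat. Origin: centre of its underside.
- gouge: Bystander: a wood-handled turning tool, 260 mm long, lying flat on the bench, its length along its x axis. Origin: on its underside.
There are look-alikes about, which are no part of the job. Leave any blue or green look-alike of the carrier alone.

How it is judged (in metres and radians):
On the way, in this order (a step that is already met when the one before it is completed fails the run):
1. the lugged blank is lifted off the bench in the gripper (height (world z) of carrier above 0.04 m and contact force between the fingers and carrier above 1 N), for 0.1 s.
2. it is pushed down in the bore with the lugs lined up with the slots and pressed below the ring (angle between the x axis of carrier and the x axis of holder, either way round below 0.35 rad and value of joint plunger above 0.01 m and z of carrier in the frame of mouth below -0.021 m and horizontal distance between carrier and mouth below 0.004 m), for 0.05 s.
3. it is turned to the stop, still pressed down (angle between the x axis of carrier and the x axis of holder, either way round above 1.2 rad and value of joint plunger above 0.013 m and z of carrier in the frame of mouth below -0.024 m and horizontal distance between carrier and mouth below 0.004 m and angle between carrier's own z axis and vertical below 0.1 rad), for 0.2 s.
At the end, for the whole second after the job is handed in: The fingers still hold the lugged blank (over 2 N), upright (0.1 rad) in the bore (4 mm of centre), turned at least 1.2 rad clockwise from the slots, pressed down until the plunger reads over 0.013 m and the foot is over 24 mm below the mouth (all of step 3 and contact force between the fingers and carrier above 2 N); the arm keeps its last pose, push and grip.
It fails at once if another thing on the bench is moved by more than 30 mm (distance of any of round_blank, plain_blank, glue, sanding_block, ferrule, gouge from where it was at the start of the episode above 0.03 m).
It also fails if it takes over 45 s, if anything falls off the work surface, if the arm or the gripper's body presses on something with over 40 N, if the wrist force passes 120 N, or if a joint passes its speed limit or range.

### The arm

A 7-joint arm with a two-finger parallel gripper is mounted at the origin on the work surface. World frame = base frame: x ahead of the robot, y to its left, z up, the work surface at z = 0. Lengths are in mm, angles in rad, forces in N, time in s.
With the tool pointing down it reaches from about 425 to 925 mm from the base axis. Payload 6.8 kg.
Tool frame: the origin (TCP) lies midway between the tips of the shut fingers; the grasp point (between the pads) lies 19 mm behind it; z points along the fingers, y is the direction in which the jaws open and shut (so a half turn about z gives the same grasp; the last joint's range is limited). The gripper opens to 88 mm and grips with 3 to 60 N. Pads are 20 mm wide; open, the fingers measure 115 mm over their backs; the gripper's body (75 mm by 178 mm) begins 61 mm behind the grasp point.
Start: joints at [1.1, 0.477, 0.022, 1.555, -0.011, 1.109, -0.083], TCP at [239.563, -631.076, 222.664] pointing down, gripper open.
Joint ranges: [-2.96, 2.96], [-0.34, 2.1], [-1.41, 1.46], [0.24, 2.44], [-1.37, 4.51], [0.17, 1.92], [-2.96, 2.96]. Speed limits (rad/s): [2.39, 2.39, 3.14, 3.14, 3.14, 3.14, 3.14].

### API

Orientations are given as a unit quaternion [x, y, z, w].
In Python, from bench import arm gives the robot as it stands.
- The arm moves only by the tool carry_out, never from a script. Its argument "plan" is text: rows parted by semicolons, each of 7 numbers parted by spaces: the shift along the tool's x, y, z in cm, then the turn, a rotation vector about the tool's x, y, z in degrees, then the closure, from -1 (fully open) to 1 (shut). In form: dx dy dz rx ry rz claw; .... A call has 1 to 5 rows; each row shifts and turns the commanded pose from where the row before left it, along the tool's axes as they then stand; what a row does not reach is not made up. A row lasts 1/12 s, in which the tool goes at most 41.7 mm and 7.16 degrees, less where a joint would pass 70% of its speed; a pose out of reach is approached as far as the arm can. A call with a gripper value outside its range is refused whole. The fingers move at their own pace and stop on an object; "grip_force" is the grip in N (left out, the last holds). Time passes only in rows, so rows that do not move let the fingers close. It gives the time, the measured TCP pose, the force and the opening at its end, in the units of the state.
- arm.read_state(): the state, without advancing time (a new reading comes with each control period).
- arm.camera(name): name is "scene" or "top" or "wrist"; returns a dict with "frame" (400x640x3 uint8, red, green, blue), "mtx" (3x3 intrinsics, pixels), "rvec" (rotation vector, rad) and "tvec" (3), from world to camera coordinates, as OpenCV has them. Camera axes: x right, y down, z forward; pixel columns grow to the right and rows downward; lengths in mm; the calibration is good to about 2 mm. A picture is of the moment at which its call begins. There is no depth.
- arm.sign_off(): hands the job in, once; it reports no verdict.
Trained networks look in a picture, given as the dict that the camera call returned (one of the last four; its "shot" number tells which), for a name from the list of things; names that differ only in an ending like _2 or _b are one class to them, and where a whole thing is asked for, a point or a joint stands for the part that bears it (a point fixed in the world has none). Each returns a list of dicts, best first, with "p" (0 to 1); they miss things now and then, are a little off and sometimes report something else, mostly with a low value. They report only what shows in the picture. A call takes as long as a camera call. They do not tell look-alikes from the thing itself.
- arm.outline_of(picture, query): "region" (400x640 bool, what is visible of it) and "uv" ([column, row] in pixels, amid what is visible of it).
- arm.mark_of(picture, query): "uv" ([column, row] in pixels: a listed point, or the origin of a listed thing).
The state is a dict: "t": time; "q": joint angles; "dq": joint speeds; "joint_efforts": joint torques, N m; "position": TCP position; "orientation": TCP orientation; "contact_force": force on the tool from outside, world axes, zero at the start; "wrist_torque": the same for the moment, N m; "opening": finger opening in mm.
Only numpy, scipy, OpenCV 4.12 (cv2) and the standard library are available. Lean on these libraries where they do the work, as an engineer would, in place of code of your own. Each camera call takes 0.05 s, during which the arm holds its last target.

## Working session

There is one attempt and no reset: what is moved stays moved. The work goes in short steps, Python scripts to look and compute and a tool call to move; the robot and the scene stay as the last step left them, time stands still between calls to the robot, and variables do not carry over. Pictures are saved under pics/ and viewed, and the job is handed in when it is done.

Besides the shell and the picture viewer there is one more tool, called after "Emit:" by a JSON object that holds its "api" and its "payload", one argument or row to a line. carry_out: Moves the arm, as the interface text tells. Its arguments: {"type":"object","properties":{"plan":{"type":"string"},"grip_force":{"type":"number"}},"required":["plan"]}

```bash
mkdir -p pics && ls
python3 - <<'E'
from bench import arm
import cv2,numpy as np
s=arm.read_state();print({k:np.round(v,3).tolist() for k,v in s.items()})
for n in ("scene","top","wrist"):
    p=arm.camera(n);cv2.imwrite(f"pics/{n}0.png",p["frame"][:,:,::-1]);print(n,np.round(p["rvec"],3),np.round(p["tvec"],1),p["mtx"][0,0])
    for q in ("carrier","holder","mouth","slot","lug","plain_blank","round_blank","glue"):
        for d in arm.mark_of(p,q)[:4]: print(n,q,round(d["p"],2),np.round(d["uv"],1))
E
```

```text
pics
{'t': 0.0, 'q': [1.1, 0.478, 0.022, 1.556, -0.012, 1.109, -0.083], 'dq': [0.002, -0.001, 0.001, 0.001, -0.002, 0.0, 0.0], 'joint_efforts': [-0.0, -58.286, 1.535, -27.261, -0.054, 0.017, 0.0], 'position': [239.317, -630.504, 221.686], 'orientation': [0.984, 0.18, -0.0, -0.001], 'contact_force': [0.609, 0.361, 0.09], 'wrist_torque': [-0.005, 0.001, -0.053], 'opening': 87.855}
scene [ 2.527  0.777 -0.203] [-473.6 -236.6 1115.4] 369.932947405418
scene carrier 0.69 [345.4 126.6]
scene carrier 0.68 [374.6 142.4]
scene carrier 0.6 [324.2 106.2]
scene carrier 0.26 [347.7 107.8]
scene holder 0.8 [275.6 220.5]
scene holder 0.52 [161.7 275.9]
scene mouth 0.83 [276.4 205.4]
scene slot 0.67 [291.9 211.6]
scene lug 0.76 [331.6 107.4]
scene lug 0.63 [316.5 162.6]
scene lug 0.62 [351.7 134.2]
scene lug 0.55 [378.2 137.2]
scene plain_blank 0.58 [316.8 162.8]
scene round_blank 0.76 [363.1 172. ]
scene round_blank 0.73 [367.5 218.4]
scene glue 0.58 [406.2 142.7]
top [ 2.177 -2.188  0.086] [  11.3  576.  1214.8] 494.7799780811652
top carrier 0.87 [210.2 235.2]
top carrier 0.62 [193.7 273.7]
top carrier 0.59 [209.  193.9]
top carrier 0.59 [393.3 124.5]
top holder 0.8 [348.6 230.7]
top holder 0.33 [242.8 186.9]
top holder 0.28 [455.2 285.1]
top mouth 0.84 [347.5 230.2]
top lug 0.92 [214.7 224.7]
top lug 0.9 [186.3 263.8]
top plain_blank 0.57 [264.3 235.4]
top round_blank 0.63 [242.6 186.2]
top round_blank 0.18 [344.9 216.7]
top glue 0.79 [180.6 164.4]
top glue 0.18 [351.  230.8]
wrist [-2.368  1.635  0.251] [-674.9  -36.   390.9] 302.48137753079646
```

View pics/scene0.png

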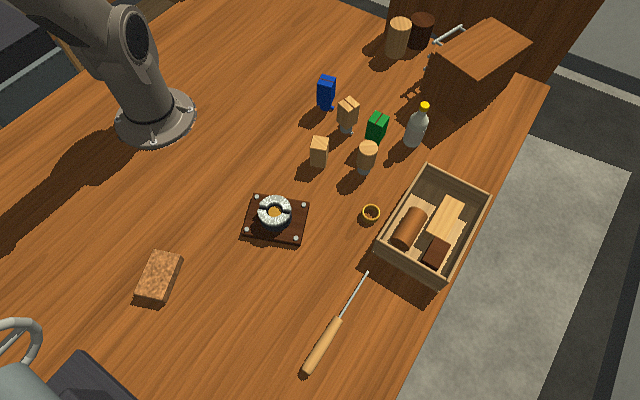

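View pics/top0.png

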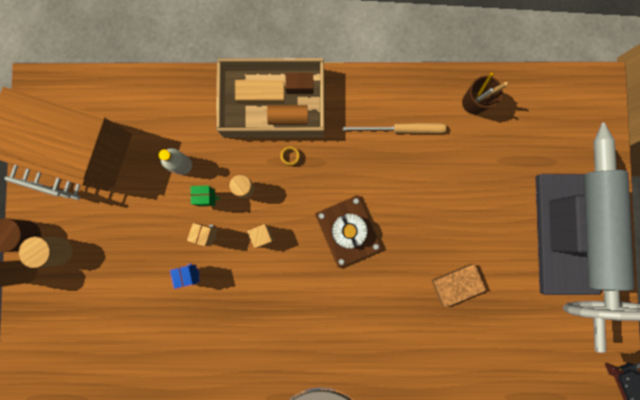

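Run:
```python
import cv2,numpy as np
a=cv2.imread("pics/top0.png")[140:300,150:290]
b=cv2.imread("pics/scene0.png")[70:240,250:420]
cv2.imwrite("pics/crop0.png",np.hstack([cv2.resize(x,(400,450),interpolation=cv2.INTER_CUBIC) for x in (a,b)]))
```

```text
(no output)
```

View pics/crop0.png

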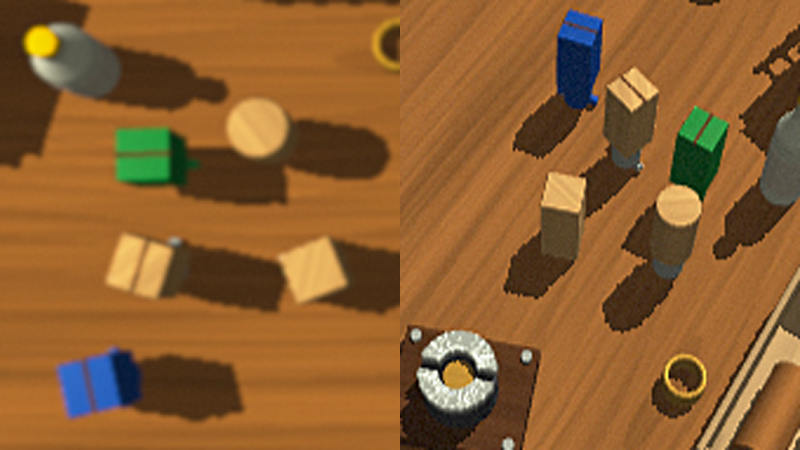

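The carrier is the pale square billet with the dark saw line, at top px (201,234) and scene px (347,112). The others don't fit:
- **Blue:** look-alike at top px (185,276).
- **Green:** look-alike at top px (201,195).
- **Plain blank:** top px (260,236), with no saw line and no spigot.
- **Round blank:** top px (240,186).

The crop confirms this: saw line on top and a steel spigot below. Next I'll measure.

```bash
cat > h.py <<'E'
import numpy as np,cv2
from bench import arm
def proj(p,X): return cv2.projectPoints(np.float64(X).reshape(-1,1,3),p["rvec"],p["tvec"],p["mtx"],None)[0].reshape(-1,2)
def ray(p,uv,z):
    R=cv2.Rodrigues(np.float64(p["rvec"]))[0];t=np.float64(p["tvec"]).ravel()
    C=-R.T@t;d=R.T@np.linalg.inv(p["mtx"])@np.array([uv[0],uv[1],1.]);return C+d*(z-C[2])/d[2]
E
python3 - <<'E'
from h import *
P={n:arm.camera(n) for n in ("top","scene")}
for n,p in P.items():
    R=cv2.Rodrigues(np.float64(p["rvec"]))[0];print(n,"cam",np.round(-R.T@p["tvec"].ravel()),"base px",proj(p,[0,0,0]), proj(p,[240,-631,220]))
    for q,z in (("carrier",50),("holder",30),("plain_blank",40),("round_blank",50),("glue",75),("ferrule",11),("sanding_block",16),("gouge",8)):
        for d in arm.outline_of(p,q)[:5]: print(n,q,round(d["p"],2),np.round(d["uv"]),np.round(ray(p,d["uv"],z)[:2]), int(d["region"].sum()))
    for q,z in (("mouth",62),("slot",62),("lug",8),("carrier_grip",85),("carrier",0)):
        for d in arm.mark_of(p,q)[:5]: print(n,"M",q,round(d["p"],2),np.round(d["uv"],1),np.round(ray(p,d["uv"],z)[:2],1))
E
```

```text
top cam [ 480.   11. 1256.] base px [[320.87567557 438.26568397]] [[628.90496085 358.03052406]]
top carrier 0.89 [202. 194.] [599. 287.] 455
top carrier 0.81 [199. 233.] [505. 295.] 474
top carrier 0.57 [186. 275.] [402. 325.] 508
top holder 0.65 [347. 229.] [511. -68.] 2958
top holder 0.41 [345. 230.] [509. -62.] 120
top plain_blank 0.56 [260. 236.] [495. 146.] 402
top round_blank 0.84 [241. 183.] [626. 194.] 439
top glue 0.9 [174. 162.] [674. 350.] 569
top glue 0.58 [200. 232.] [506. 287.] 489
top ferrule 0.73 [293. 155.] [701.  66.] 195
top ferrule 0.38 [347. 231.] [507. -68.] 2945
top sanding_block 0.21 [413. 125.] [ 775. -238.] 637
top gouge 0.62 [415. 125.] [ 779. -245.] 639
top gouge 0.56 [350. 232.] [505. -77.] 2794
top M mouth 0.91 [349.2 233.8] [499.8 -70.4]
top M slot 0.71 [344.1 217.1] [540.1 -58.4]
top M lug 0.67 [212.1 226.5] [520.7 271.2]
top M lug 0.63 [187.9 264.4] [426.1 330.7]
top M carrier_grip 0.94 [203.9 193.5] [596.7 275.5]
top M carrier_grip 0.73 [201.9 233.8] [501.1 279. ]
top M carrier_grip 0.64 [184.4 274.5] [406.  318.8]
top M carrier 0.88 [207.8 196.6] [5
[... 811 characters left out ...]
553.5 -56.3]
scene M slot 0.36 [346.3 126.2] [517.5 246.5]
scene M slot 0.2 [339.3 318.4] [ 774.  -198.1]
scene M slot 0.17 [371.7 212.9] [708.   53.1]
scene M lug 0.87 [376.7 136.4] [589.8 304.7]
scene M lug 0.85 [331.7 106.7] [420.6 327.6]
scene M lug 0.65 [351.5 133.3] [523.7 273.5]
scene M carrier_grip 0.86 [348.  107.4] [495.  288.5]
scene M carrier_grip 0.66 [160.2 274.4] [ 410.3 -340.5]
scene M carrier_grip 0.64 [327.4  85.7] [402.9 325.8]
scene M carrier_grip 0.57 [377.1 127.4] [596.3 271.7]
scene M carrier 0.69 [372.7 144.7] [593.  278.1]
scene M carrier 0.59 [347.  126.4] [496.4 294.2]
scene M carrier 0.57 [324.3 107.5] [399.8 318.5]
scene M carrier 0.56 [275.6 218.3] [503.2 -66.9]
```

Emit:
{"api": "carry_out", "payload": {
  "plan": "3 -2.8 -0.5 0 0 0 -1;3 -2.8 -0.5 0 0 0 -1;3 -2.8 -0.5 0 0 0 -1;3 -2.8 -0.5 0 0 0 -1;3 -2.8 -0.5 0 0 0 -1",
  "grip_force": 60
}}

```text
t: 3.17
position: [330.6, -445.2, 248.0]
orientation: [0.984, 0.18, 0.0, 0.0]
contact_force: [1.0, -0.3, 0.4]
opening: 87.5
```

Emit:
{"api": "carry_out", "payload": {
  "plan": "3 -2.8 -0.5 0 0 0 -1;3 -2.8 -0.5 0 0 0 -1;3 -2.8 -0.5 0 0 0 -1;3 -2.8 -0.5 0 0 0 -1;3 -2.8 -0.5 0 0 0 -1"
}}

```text
t: 3.58
position: [421.2, -261.0, 273.3]
orientation: [0.984, 0.18, 0.0, 0.0]
contact_force: [0.9, 0.0, -0.9]
opening: 87.7
```

Emit:
{"api": "carry_out", "payload": {
  "plan": "3 -2.8 -0.5 0 0 0 -1;3 -2.8 -0.5 0 0 0 -1;3 -2.8 -0.5 0 0 0 -1;1 -0.9 -0.2 0 0 0 -1;0 0 0 0 0 0 -1"
}}

```text
t: 4.0
position: [483.3, -135.8, 290.6]
orientation: [0.983, 0.184, 0.001, -0.0]
contact_force: [-0.3, 0.1, -0.1]
opening: 87.4
```

Run:
```python
from h import *
s=arm.read_state();print({k:np.round(s[k],3).tolist() for k in("t","q","position","orientation","contact_force")})
p=arm.camera("wrist");cv2.imwrite("pics/w1.png",p["frame"][:,:,::-1])
R=cv2.Rodrigues(np.float64(p["rvec"]))[0];print("cam",np.round(-R.T@p["tvec"].ravel()),np.round(R,2),p["mtx"][0])
for q,z in (("mouth",62),("slot",62),("holder",0)):
    for d in arm.mark_of(p,q)[:3]: print("M",q,round(d["p"],2),np.round(d["uv"],1),np.round(ray(p,d["uv"],z)[:2],1))
```

```text
{'t': 4.0, 'q': [0.424, 0.145, -0.304, 1.86, 0.046, 1.142, -1.096], 'position': [483.256, -135.77, 290.583], 'orientation': [0.983, 0.184, 0.001, -0.0], 'contact_force': [-0.318, 0.068, -0.064]}
cam [ 560. -105.  453.] [[ 0.36 -0.93  0.  ]
 [-0.89 -0.34  0.3 ]
 [-0.28 -0.11 -0.95]] [302.48137753   0.         319.43899805]
M mouth 0.96 [280.6 131.7] [510.8 -72.2]
M slot 0.81 [274.4 100.2] [544.  -52.7]
M holder 0.98 [283.2 128.9] [508.1 -69.2]
```

View pics/w1.png

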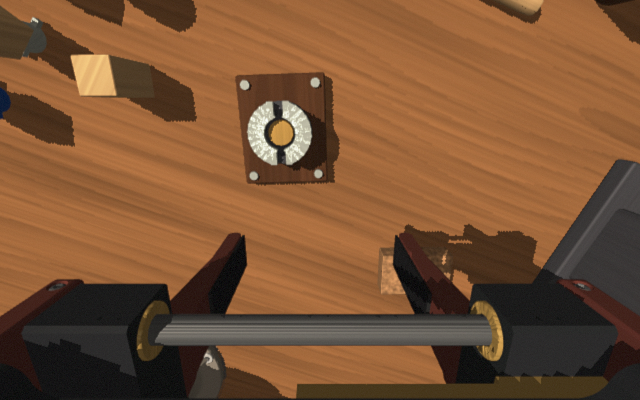

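Run:
```python
from h import *
a=cv2.imread("pics/w1.png")[60:200,220:360]
cv2.imwrite("pics/w1c.png",cv2.resize(a,(588,588),interpolation=cv2.INTER_CUBIC))
t=cv2.imread("pics/top0.png")[185:275,305:395]
cv2.imwrite("pics/t0c.png",cv2.resize(t,(594,594),interpolation=cv2.INTER_CUBIC))
```

```text
(no output)
```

View pics/w1c.png

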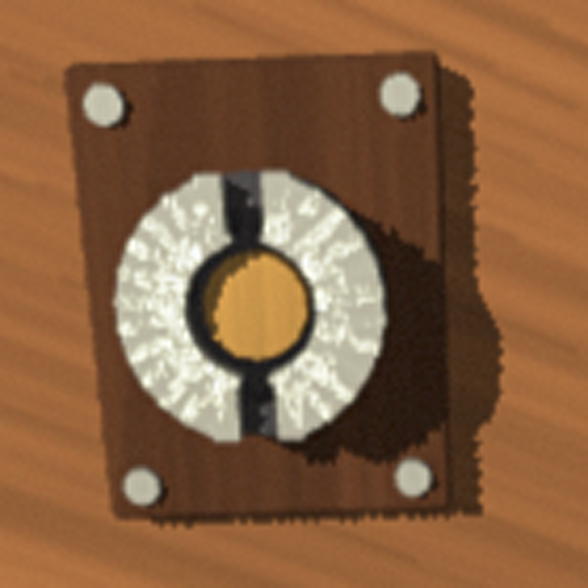

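View pics/t0c.png

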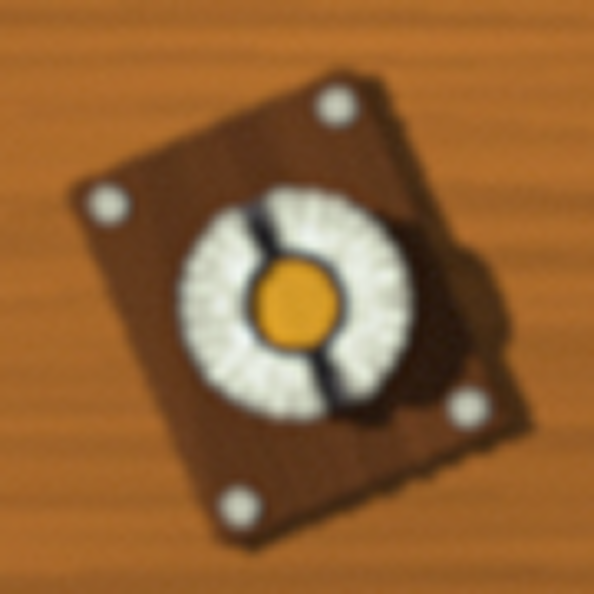

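Run:
```python
from h import *
for n in ("top","wrist","scene"):
    p=arm.camera(n);f=cv2.cvtColor(p["frame"],cv2.COLOR_RGB2HSV)
    uv0=proj(p,[508,-70,62])[0]
    m=((f[...,1]<70)&(f[...,2]>105)).astype(np.uint8)
    yy,xx=np.mgrid[:400,:640];m[np.hypot(xx-uv0[0],yy-uv0[1])>60]=0
    m=cv2.morphologyEx(m,cv2.MORPH_CLOSE,np.ones((7,7)))
    c=max(cv2.findContours(m,0,1)[0],key=cv2.contourArea)
    h=cv2.convexHull(c)
    W=np.array([ray(p,u,62)[:2] for u in c.reshape(-1,2)],np.float32)
    from scipy.optimize import least_squares
    r=least_squares(lambda a:np.hypot(W[:,0]-a[0],W[:,1]-a[1])-40,[508,-70],loss="soft_l1")
    print(n,"area",cv2.contourArea(c),"fit40",r.x,np.abs(r.fun).mean(),"encl",cv2.minEnclosingCircle(W))
    if n=="top": pts=[(257,215),(333,395)];s=6.6;o=(305,185)
    elif n=="wrist": pts=[(241,185),(259,425)];s=4.2;o=(220,60)
    else: continue
    w=[ray(p,(np.array(u)+.5)/s-.5+o,62) for u in pts];d=w[0]-w[1];print(np.degrees(np.arctan2(d[1],d[0])),(w[0]+w[1])/2)
    # board screws
    if n=="top": q=[(109,205),(337,105),(239,508),(467,408)]
    else: q=[(103,104),(400,94),(142,487),(412,478)]
    w=[ray(p,(np.array(u)+.5)/s-.5+o,22) for u in q];print(np.mean(w,0));
    for d in (w[0]-w[2],w[1]-w[3],w[0]-w[1],w[2]-w[3]): print(np.degrees(np.arctan2(d[1],d[0])),np.hypot(*d[:2]))
```

```text
top area 833.5 fit40 [508.4368233  -69.23186775] 2.844914351969375 encl ((507.7947692871094, -70.09165954589844), 42.55641555786133)
22.388566191640486 [507.10082927 -70.57067125  62.        ]
[507.59697635 -70.64672131  22.        ]
22.883918568464008 123.89940417697252
22.575073071902917 124.21243310120008
113.42337607193745 94.44256760938377
113.2370714847811 93.77061494845441
wrist area 1082.5 fit40 [507.61528652 -70.37666422] 7.148145141396387 encl ((511.885986328125, -80.09999084472656), 39.621280670166016)
22.661350253350335 [505.84107378 -78.18922969  62.        ]
[504.91858211 -78.24248155  22.        ]
22.50007130408348 124.24959457476112
22.245727657569248 124.04497219868128
112.40205178193541 94.02197073108883
112.52765244149914 93.47119352055607
scene area 782.0 fit40 [506.67010051 -70.99718989] 3.1715781497918027 encl ((496.90478515625, -65.69168853759766), 53.31390380859375)
```

```bash
cat >> h.py <<'E'
def cur():
    s=arm.read_state();x,y,z,w=s["orientation"]
    from scipy.spatial.transform import Rotation as Ro
    R=Ro.from_quat([x,y,z,w]).as_matrix()
    return np.array(s["position"]),np.degrees(np.arctan2(R[1,0],R[0,0])),R,s
def rows(tgt,phi,claw,st=None,ph=None,n=None):
    """straight rows from st,ph to tgt,phi (tool down): suggests row numbers"""
    if st is None: st,ph,_,_=cur()
    st=np.array(st,float);tgt=np.array(tgt,float);dphi=(phi-ph+180)%360-180
    n=n or int(max(np.ceil(np.linalg.norm(tgt-st)/40),np.ceil(abs(dphi)/7),1))
    out=[]
    for i in range(n):
        d=(tgt-st)/(n-i);r=(phi-ph+180)%360-180;r=round(r/(n-i),1);a=np.radians(ph)
        v=np.round([(d[0]*np.cos(a)+d[1]*np.sin(a))/10,(d[0]*np.sin(a)-d[1]*np.cos(a))/10,-d[2]/10],2)
        out.append("%g %g %g 0 0 %g %g"%(*v,-r,claw))
        st=st+10*np.array([v[0]*np.cos(a)+v[1]*np.sin(a),v[0]*np.sin(a)-v[1]*np.cos(a),-v[2]]);ph+=r
    print("; ".join(out),"\n->",st,ph)
    return st,ph
E
python3 - <<'E'
from h import *
p,f,R,s=cur();print(p,f,s["q"],np.round(R,3))
rows([490,205,290],78,-1)
E
```

```text
[ 480.51677686 -141.86823137  289.4540719 ] 20.633081626361797 [ 0.43022398  0.14473766 -0.29705115  1.8622321   0.04679765  1.14177705
 -1.09407822] [[ 0.936  0.352 -0.001]
 [ 0.352 -0.936 -0.   ]
 [-0.001  0.    -1.   ]]
1.46 -3.57 -0.01 0 0 -6.4 -1; 1.85 -3.39 -0.01 0 0 -6.4 -1; 2.21 -3.16 -0 0 0 -6.4 -1; 2.55 -2.89 -0.01 0 0 -6.4 -1; 2.85 -2.59 -0 0 0 -6.4 -1; 3.13 -2.25 -0.01 0 0 -6.3 -1; 3.35 -1.9 -0 0 0 -6.4 -1; 3.55 -1.51 -0.01 0 0 -6.3 -1; 3.69 -1.12 -0 0 0 -6.4 -1 
-> [490.00223318 205.00598657 289.9540719 ] 78.03308162636179
```

Emit:
{"api": "carry_out", "payload": {
  "plan": "1.5 -3.6 0 0 0 -6.4 -1; 1.85 -3.4 0 0 0 -6.4 -1; 2.2 -3.2 0 0 0 -6.4 -1; 2.55 -2.9 0 0 0 -6.4 -1; 2.85 -2.6 0 0 0 -6.4 -1"
}}

```text
t: 4.77
position: [485.5, 54.0, 289.8]
orientation: [0.895, 0.446, 0.0, 0.0]
contact_force: [1.0, -0.4, -0.5]
opening: 87.7
```

Emit:
{"api": "carry_out", "payload": {
  "plan": "3.1 -2.25 0 0 0 -6.4 -1; 3.35 -1.9 0 0 0 -6.4 -1; 3.5 -1.5 0 0 0 -6.3 -1; 3.7 -1.1 0 0 0 -6.4 -1; 0 0 0 0 0 0 -1"
}}

```text
t: 5.18
position: [487.8, 214.3, 290.1]
orientation: [0.771, 0.637, 0.002, -0.002]
contact_force: [-0.6, 0.3, 0.7]
opening: 88.0
```

Emit:
{"api": "carry_out", "payload": {
  "plan": "0 0 0 0 0 0 -1; 0 0 0 0 0 0 -1"
}}

```text
t: 5.35
position: [489.5, 205.3, 289.3]
orientation: [0.776, 0.63, -0.001, 0.0]
contact_force: [-0.2, 0.2, -0.6]
opening: 88.0
```

Run:
```python
from h import *
p,f,R,s=cur();print(s["t"],p,f,s["q"])
p=arm.camera("wrist");cv2.imwrite("pics/w2.png",p["frame"][:,:,::-1]);np.savez("w2.npz",**{k:p[k] for k in("mtx","rvec","tvec")})
uv=proj(p,[500,284,110])[0];print(uv)
for q,z in (("carrier",0),("lug",8),("carrier_grip",85)):
    for d in arm.mark_of(p,q)[:3]: print("M",q,round(d["p"],2),np.round(d["uv"],1),np.round(ray(p,d["uv"],z)[:2],1))
u,v=uv.astype(int);a=p["frame"][max(v-60,0):v+60,u-70:u+70,::-1];print(max(v-60,0),u-70);cv2.imwrite("pics/w2c.png",cv2.resize(a,None,fx=5,fy=5,interpolation=cv2.INTER_CUBIC))
```

```text
5.35 [489.52705295 205.31032518 289.27250981] 78.145052158642 [ 0.033893    0.24025095 -0.64543015  1.78165706  0.15645374  1.17208743
 -0.86580606]
[314.11373721 106.52553013]
M carrier 0.64 [313.4 108.8] [496.3 279.9]
M carrier 0.59 [380.9  93.1] [593.8 281.1]
M carrier 0.51 [465.6 214.5] [699.3  72.2]
M lug 0.96 [375.1  74.6] [588.  306.4]
M lug 0.59 [255.8  87.4] [424.9 324. ]
M carrier_grip 0.91 [226.4  89.6] [405.7 322.3]
M carrier_grip 0.9 [391.   94.2] [588.5 278.8]
M carrier_grip 0.7 [315.7 108.7] [500.8 281. ]
46 244
```

View pics/w2.png

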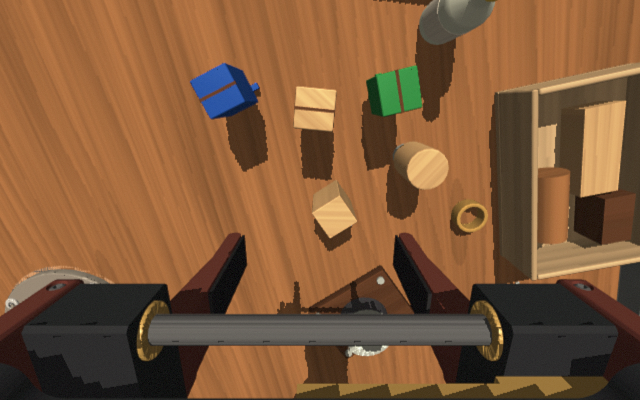

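View pics/w2c.png

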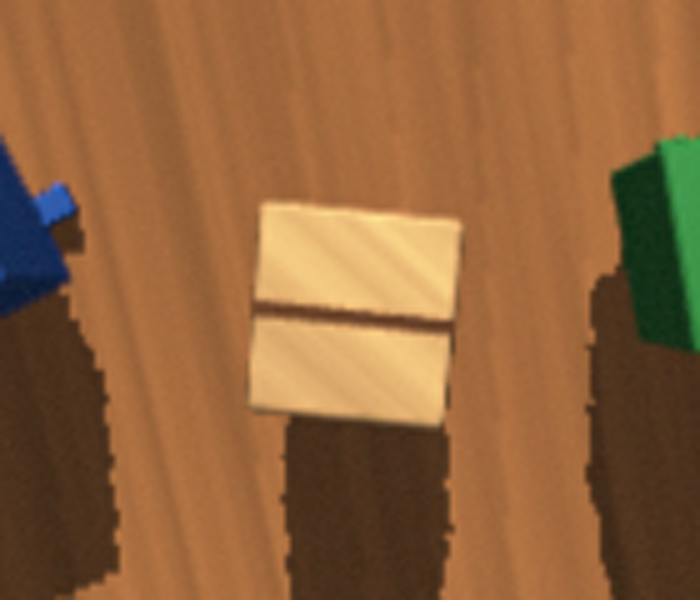

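The carrier's top face with its saw line is centred at about (314,108), between blue (225,90) and green (395,90). I'll measure its corners.

Run:
```python
from h import *
p=dict(np.load("w2.npz"))
q=[(260,202),(461,217),(442,426),(249,408)]
w=np.array([ray(p,(np.array(u)+.5)/5-.5+(244,46),110) for u in q]);print(w,w.mean(0))
for d in (w[1]-w[0],w[2]-w[3],w[0]-w[3],w[1]-w[2]): print(np.degrees(np.arctan2(d[1],d[0])),np.hypot(*d[:2]))
pt=arm.camera("top");f=cv2.resize(pt["frame"][205:265,170:230,::-1],(600,600),interpolation=cv2.INTER_CUBIC)
g=proj(pt,w);cv2.polylines(f,[np.int32((g-(170,205)+.5)*10)],True,(0,0,255),1);cv2.imwrite("pics/t2c.png",f)
```

```text
[[485.22276363 308.33776815 110.        ]
 [526.26510867 296.65786872 110.        ]
 [513.91710607 254.85385714 110.        ]
 [473.10002466 267.40676948 110.        ]] [499.62625076 281.81406587 110.        ]
-15.885381969761793 42.67193618240429
-17.09479156074564 42.703743904048466
73.5020271422379 42.68849319829361
73.5439971267148 43.58954636312841
```

View pics/t2c.png

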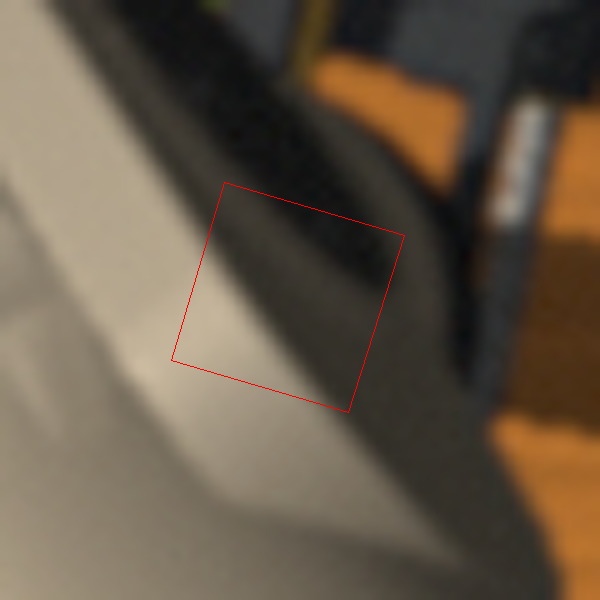

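Run:
```python
from h import *
pt=arm.camera("top");f=cv2.imread("pics/top0.png");
f=cv2.resize(f[205:265,170:230],(600,600),interpolation=cv2.INTER_CUBIC)
a=np.radians(-16.3);c=np.array([499.6,281.8])
def sq(c): return np.array([[*(c+22*np.array([sx*np.cos(a)-sy*np.sin(a),sx*np.sin(a)+sy*np.cos(a)])),110] for sx,sy in((1,1),(1,-1),(-1,-1),(-1,1))])
cv2.polylines(f,[np.int32((proj(pt,sq(c))-(170,205)+.5)*10)],True,(0,0,255),1)
cv2.imwrite("pics/t3c.png",f)
rows([499.6,281.8,180],73.7,-1)
```

```text
1.92 -0.14 2.74 0 0 1.1 -1; 1.91 -0.18 2.74 0 0 1.1 -1; 1.91 -0.22 2.75 0 0 1.1 -1; 1.91 -0.26 2.74 0 0 1.2 -1 
-> [499.58006802 281.83354963 180.04866289] 73.6561974721288
```

View pics/t3c.png

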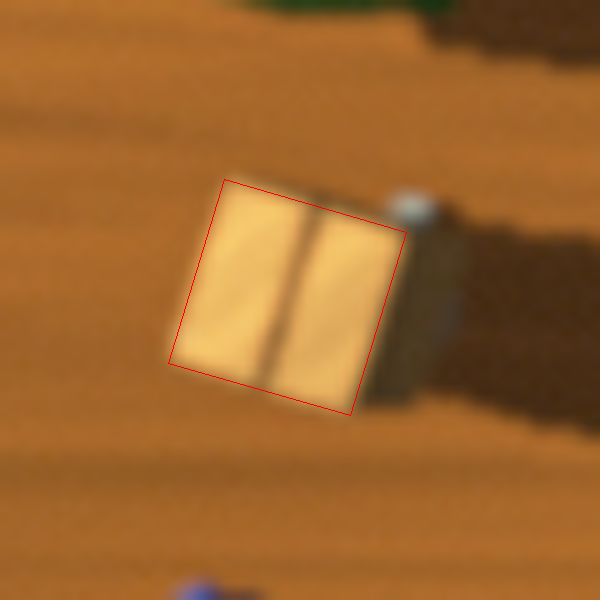

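The projected fit matches the earlier top view to within about 1 mm. The carrier is at (499.6, 281.8) with its axis at -16.3°. Descending.

Emit:
{"api": "carry_out", "payload": {
  "plan": "1.9 -0.15 2.75 0 0 1.1 -1; 1.9 -0.2 2.75 0 0 1.1 -1; 1.9 -0.2 2.75 0 0 1.1 -1; 1.9 -0.25 2.75 0 0 1.2 -1; 0 0 0 0 0 0 -1"
}}

```text
t: 6.07
position: [496.1, 284.0, 174.8]
orientation: [0.799, 0.601, -0.003, -0.002]
contact_force: [-1.4, 0.0, 0.3]
opening: 87.9
```

Emit:
{"api": "carry_out", "payload": {
  "plan": "0 0 0 0 0 0 -1; 0 0 0 0 0 0 -1;0 0 0 0 0 0 -1"
}}

```text
t: 6.32
position: [500.2, 281.8, 181.3]
orientation: [0.8, 0.6, 0.001, 0.001]
contact_force: [-0.3, -0.7, -0.4]
opening: 87.9
```

Run:
```python
from h import *
p,f,R,s=cur();print(s["t"],p,f)
rows([499.6,281.8,66],73.7,-1)
p=arm.camera("wrist");cv2.imwrite("pics/w4.png",p["frame"][:,:,::-1])
```

```text
6.3167 [500.1533892  281.75918622 181.32984458] 73.70409937045602
-0 -0.02 3.84 0 0 0 -1; -0.01 -0.02 3.85 0 0 0 -1; -0 -0.01 3.84 0 0 0 -1 
-> [499.64541671 281.8035027   66.02984458] 73.70409937045602
```

View pics/w4.png

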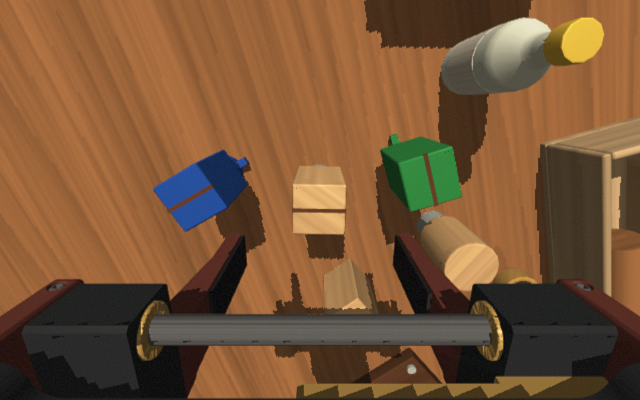

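The carrier is centred at (320,200) between the fingers, and the saw line lies along the jaw direction. Blue, green and the round blank are clear of the fingers.

Emit:
{"api": "carry_out", "payload": {
  "plan": "0 0 3 0 0 0 -1; 0 0 3 0 0 0 -1; 0 0 3 0 0 0 -1; 0 0 1.7 0 0 0 -1; 0 0 0.8 0 0 0 -1"
}}

```text
t: 6.78
position: [498.8, 280.8, 63.3]
orientation: [0.8, 0.6, -0.001, 0.0]
contact_force: [0.2, 0.2, 0.2]
opening: 88.1
```

Emit:
{"api": "carry_out", "payload": {
  "plan": "0 0 0 0 0 0 -1; 0 0 0 0 0 0 -1; 0 0 0 0 0 0 1; 0 0 0 0 0 0 1; 0 0 0 0 0 0 1",
  "grip_force": 60
}}

```text
t: 7.2
position: [499.8, 282.9, 66.0]
orientation: [0.8, 0.6, 0.001, 0.0]
contact_force: [0.3, 0.9, -0.3]
opening: 71.4
```

Emit:
{"api": "carry_out", "payload": {
  "plan": "0 0 0 0 0 0 1; 0 0 0 0 0 0 1; 0 0 0 0 0 0 1; 0 0 0 0 0 0 1; 0 0 0 0 0 0 1"
}}

```text
t: 7.62
position: [499.1, 282.4, 64.7]
orientation: [0.8, 0.6, -0.0, 0.0]
contact_force: [0.4, 0.1, 1.9]
opening: 43.9
```

Emit:
{"api": "carry_out", "payload": {
  "plan": "0 0 -1 0 0 0 1; 0 0 -2.5 0 0 0 1; 0 0 -3 0 0 0 1; 0 0 -3 0 0 0 1; 0 0 -3 0 0 0 1"
}}

```text
t: 8.03
position: [498.2, 282.3, 191.0]
orientation: [0.8, 0.601, -0.001, -0.0]
contact_force: [0.8, 0.5, -2.8]
opening: 43.6
```

Emit:
{"api": "carry_out", "payload": {
  "plan": "0 0 -1.2 0 0 0 1; 0 0 0 0 0 0 1; 0 0 0 0 0 0 1"
}}

```text
t: 8.28
position: [498.8, 282.1, 201.1]
orientation: [0.8, 0.6, -0.0, 0.0]
contact_force: [-0.3, -0.0, -3.8]
opening: 44.0
```

Run:
```python
from h import *
p,f,R,s=cur();print(s["t"],p,f,s["opening"],s["contact_force"],np.round(s["q"],2))
rows([507.3,-70.6,200],112.6,1,n=13)
```

```text
8.2833 [498.80296346 282.14754692 201.14905001] 73.77367343878902 43.987914564503875 [-3.20459375e-01 -1.31874274e-03 -3.76452909e+00] [-0.13  0.4  -0.63  1.79  0.27  1.03 -1.14]
-2.59 0.82 0.01 0 0 -3 1; -2.63 0.68 0.01 0 0 -3 1; -2.66 0.55 0.01 0 0 -3 1; -2.68 0.41 0.01 0 0 -3 1; -2.7 0.27 0.01 0 0 -3 1; -2.71 0.12 0.01 0 0 -3 1; -2.71 -0.02 0.01 0 0 -3 1; -2.71 -0.16 0.01 0 0 -3 1; -2.7 -0.3 0.01 0 0 -3 1; -2.68 -0.44 0.01 0 0 -3 1; -2.65 -0.58 0 0 0 -2.9 1; -2.62 -0.72 0.01 0 0 -3 1; -2.57 -0.86 0 0 0 -2.9 1 
-> [507.26723656 -70.59033035 200.04905001] 112.57367343878903
```

Emit:
{"api": "carry_out", "payload": {
  "plan": "-2.6 0.8 0 0 0 -3 1; -2.65 0.7 0 0 0 -3 1; -2.65 0.55 0 0 0 -3 1; -2.7 0.4 0 0 0 -3 1; -2.7 0.25 0 0 0 -3 1"
}}

```text
t: 8.7
position: [500.3, 144.4, 199.0]
orientation: [0.714, 0.701, -0.002, -0.001]
contact_force: [-0.3, -1.3, -2.6]
opening: 44.2
```

Emit:
{"api": "carry_out", "payload": {
  "plan": "-2.7 0.1 0 0 0 -3 1; -2.7 0 0 0 0 -3 1; -2.7 -0.15 0 0 0 -3 1; -2.7 -0.3 0 0 0 -3 1; -2.7 -0.45 0 0 0 -3 1"
}}

```text
t: 9.12
position: [503.5, 9.3, 199.1]
orientation: [0.616, 0.788, -0.001, -0.002]
contact_force: [0.3, -0.2, -3.2]
opening: 43.8
```

Emit:
{"api": "carry_out", "payload": {
  "plan": "-2.65 -0.6 0 0 0 -2.9 1; -2.6 -0.7 0 0 0 -3 1; -2.55 -0.85 0 0 0 -2.9 1; 0 0 0 0 0 0 1; 0 0 0 0 0 0 1"
}}

```text
t: 9.53
position: [505.5, -72.0, 199.2]
orientation: [0.557, 0.831, -0.001, -0.002]
contact_force: [0.3, 0.5, -2.9]
opening: 43.8
```

Emit:
{"api": "carry_out", "payload": {
  "plan": "0 0 0 0 0 0 1; 0 0 0 0 0 0 1"
}}

```text
t: 9.7
position: [506.5, -68.7, 200.6]
orientation: [0.554, 0.832, -0.0, -0.001]
contact_force: [-0.1, 0.3, -3.2]
opening: 43.7
```

Run:
```python
from h import *
p,f,R,s=cur();print(s["t"],p,f,s["opening"],s["contact_force"],np.round(s["q"],2),np.round(R[:,2],3))
for n in ("wrist","scene","top"):
    c=arm.camera(n);cv2.imwrite(f"pics/{n}5.png",c["frame"][:,:,::-1])
    if n=="scene": cv2.imwrite("pics/s5c.png",cv2.resize(c["frame"][120:260,200:360,::-1],None,fx=4.5,fy=4.2,interpolation=cv2.INTER_CUBIC))
rows([507.3,-70.6,140],112.6,1)
```

```text
9.7 [506.5032751  -68.69601839 200.6308502 ] 112.67280288460059 43.70901735146128 [-0.14974157  0.33806161 -3.24130687] [ 0.57  0.3  -0.65  1.93  0.22  0.98  0.21] [-0.002  0.001 -1.   ]
-0.08 -0.02 3.07 0 0 0 1; -0.09 -0.02 3.07 0 0 0.1 1 
-> [507.31322633 -70.60520881 139.97934164] 112.59119078180532
```

View pics/wrist5.png

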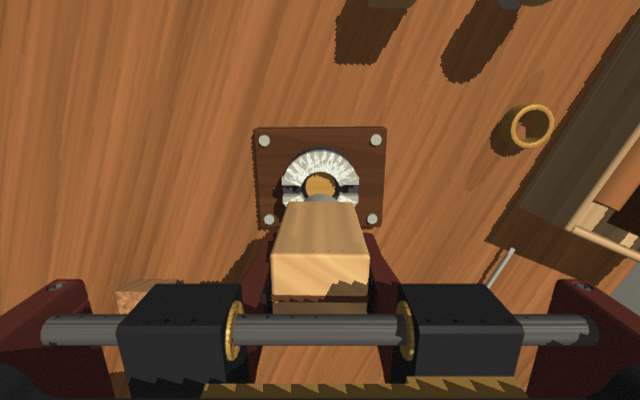

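View pics/s5c.png

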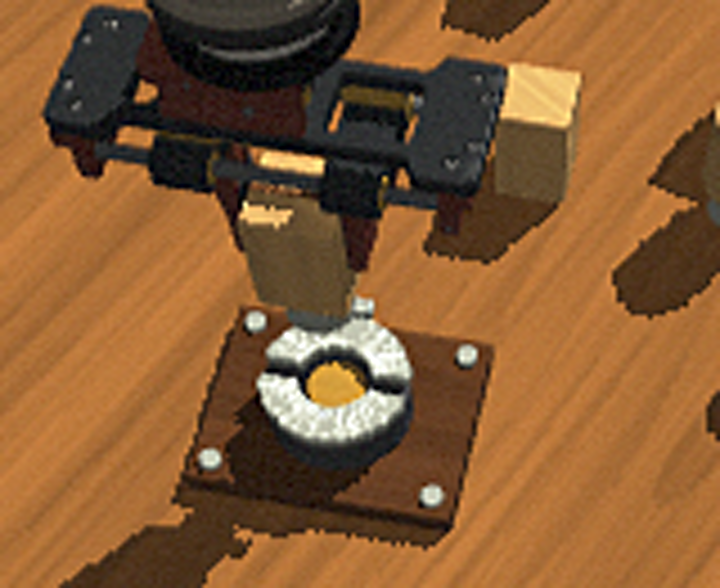

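Run:
```python
from h import *
p,f,R,s=cur();print(s["t"],p,f)
c=arm.camera("wrist");g=cv2.cvtColor(c["frame"],cv2.COLOR_RGB2HSV)
m=((g[...,1]<60)&(g[...,2]>130)).astype(np.uint8)
n,l,st,ce=cv2.connectedComponentsWithStats(m)
q=[]
for u in ((264,140),(376,140),(269,219),(372,218)):
    i=min(range(1,n),key=lambda i:np.hypot(*(ce[i]-u)));q.append(ce[i]);print(ce[i],st[i,4])
for z in (20,24):
    w=np.array([ray(c,u,z) for u in q]);print(z,w.mean(0))
    for a,b in((0,2),(1,3),(1,0),(3,2)): d=w[a]-w[b];print(np.degrees(np.arctan2(d[1],d[0])),np.hypot(*d[:2]))
```

```text
9.85 [507.02646616 -68.88248753 201.37934164] 112.69119078180532
[263.43478261 139.64130435] 92
[375.12631579 138.90526316] 95
[268.43037975 218.41772152] 79
[371.32       217.74666667] 75
20 [508.30308101 -71.65817724  20.        ]
113.12646791070873 94.71262534104085
113.07003514040667 94.66520395589694
23.040349243083302 125.20134767773767
23.062023656035944 125.10804608059867
24 [507.90817106 -70.7212743   24.        ]
113.1264679107087 93.6085546475431
113.07003514040674 93.56168605629969
23.040349243083323 123.7418681388728
23.062023656035933 123.64965416398799
```

Emit:
{"api": "carry_out", "payload": {
  "plan": "-0.13 0 2.5 0 0 0 1; 0 0 2.5 0 0 0 1; 0 0 1 0 0 0 1; 0 0 0 0 0 0 1; 0 0 0 0 0 0 1"
}}

```text
t: 10.32
position: [507.7, -70.8, 141.9]
orientation: [0.555, 0.832, 0.0, -0.0]
contact_force: [0.1, 0.2, -2.6]
opening: 43.9
```

Run:
```python
from h import *
for i in range(3):
    c=arm.camera("scene"); p,f,R,s=cur();print(s["t"],p,f,s["contact_force"])
cv2.imwrite("pics/s6c.png",cv2.resize(c["frame"][140:260,210:350,::-1],None,fx=5,fy=5,interpolation=cv2.INTER_CUBIC))
c=arm.camera("wrist");cv2.imwrite("pics/w6c.png",cv2.resize(c["frame"][100:320,220:420,::-1],None,fx=2.7,fy=2.7,interpolation=cv2.INTER_CUBIC))
```

```text
10.3667 [508.39528296 -70.85497002 142.57320588] 112.61128830243169 [-0.04139294 -0.19209773 -2.06317697]
10.4167 [508.70697762 -70.96805319 142.92072419] 112.60355317855793 [ 0.12169605 -0.34738032 -2.67647913]
10.4667 [508.73668681 -71.0807746  143.02998229] 112.59160183815962 [ 0.56553629  0.0673163  -3.00792344]
```

View pics/s6c.png

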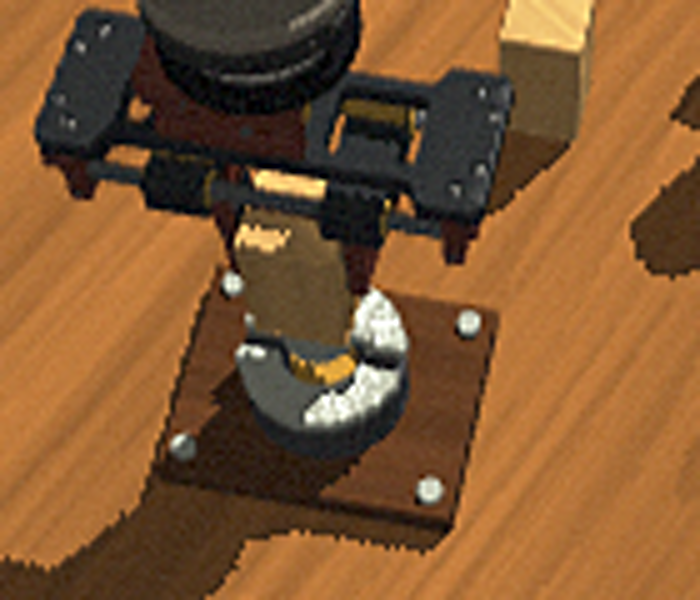

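View pics/w6c.png

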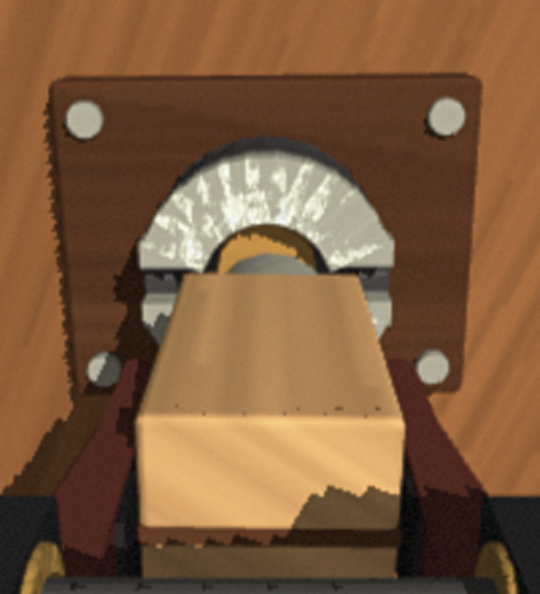

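Emit:
{"api": "carry_out", "payload": {
  "plan": "0.1 -0.1 0.3 0 0 -0.2 1; 0 0 0.3 0 0 0 1; 0 0 0.2 0 0 0 1; 0 0 0 0 0 0 1; 0 0 0 0 0 0 1"
}}

```text
t: 10.93
position: [506.2, -70.7, 133.5]
orientation: [0.554, 0.833, -0.0, -0.0]
contact_force: [0.2, 0.8, -1.9]
opening: 43.7
```

Emit:
{"api": "carry_out", "payload": {
  "plan": "0 0 0 0 0 0 1; 0 0 0 0 0 0 1;0 0 0 0 0 0 1"
}}

```text
t: 11.18
position: [506.4, -70.7, 133.7]
orientation: [0.553, 0.833, 0.0, 0.0]
contact_force: [0.8, -0.2, -2.8]
opening: 44.1
```

Run:
```python
from h import *
for i in range(3):
    c=arm.camera("scene"); p,f,R,s=cur();print(s["t"],p,f,s["contact_force"])
o=np.array([200,150]);k=6
im=cv2.resize(c["frame"][150:245,200:330,::-1],None,fx=k,fy=k,interpolation=cv2.INTER_CUBIC)
def dr(X,col): cv2.polylines(im,[np.int32((proj(c,X)-o+.5)*k-.5)],True,col,1)
th=np.linspace(0,2*np.pi,60)
H=np.array([507.7,-70.9])
for r in(20,40): dr(np.c_[H[0]+r*np.cos(th),H[1]+r*np.sin(th),0*th+62],(255,255,0))
a=np.radians(f-90);ex=np.array([np.cos(a),np.sin(a)]);ey=np.array([-ex[1],ex[0]]);F=p[2]-65.3;C=p[:2]
for z in (34,110): dr(np.array([[*(C+22*sx*ex+22*sy*ey),F+z] for sx,sy in((1,1),(1,-1),(-1,-1),(-1,1))]),(0,0,255))
dr(np.array([[*(C+27*sx*ex+4*sy*ey),F+8] for sx,sy in((1,1),(1,-1),(-1,-1),(-1,1))]),(0,255,0))
cv2.imwrite("pics/s7c.png",im)
c=arm.camera("wrist");k=3;o=np.array([220,110])
im=cv2.resize(c["frame"][110:300,220:420,::-1],None,fx=k,fy=k,interpolation=cv2.INTER_CUBIC)
for r in(20,40): dr(np.c_[H[0]+r*np.cos(th),H[1]+r*np.sin(th),0*th+62],(255,255,0))
for z in (34,110): dr(np.array([[*(C+22*sx*ex+22*sy*ey),F+z] for sx,sy in((1,1),(1,-1),(-1,-1),(-1,1))]),(0,0,255))
dr(np.array([[*(C+27*sx*ex+4*sy*ey),F+8] for sx,sy in((1,1),(1,-1),(-1,-1),(-1,1))]),(0,255,0))
cv2.imwrite("pics/w7c.png",im)
```

```text
11.2333 [506.43630241 -70.70310045 133.73211385] 112.78445119430508 [-0.07347963 -1.43991131 -2.65324317]
11.2833 [506.4236476  -70.69194859 133.70575221] 112.7842694696923 [-0.02985686 -0.47970721 -1.89722384]
11.3333 [506.43131621 -70.6889955  133.71002956] 112.78623035551551 [ 0.23864555  0.12411031 -3.50137441]
```

View pics/s7c.png

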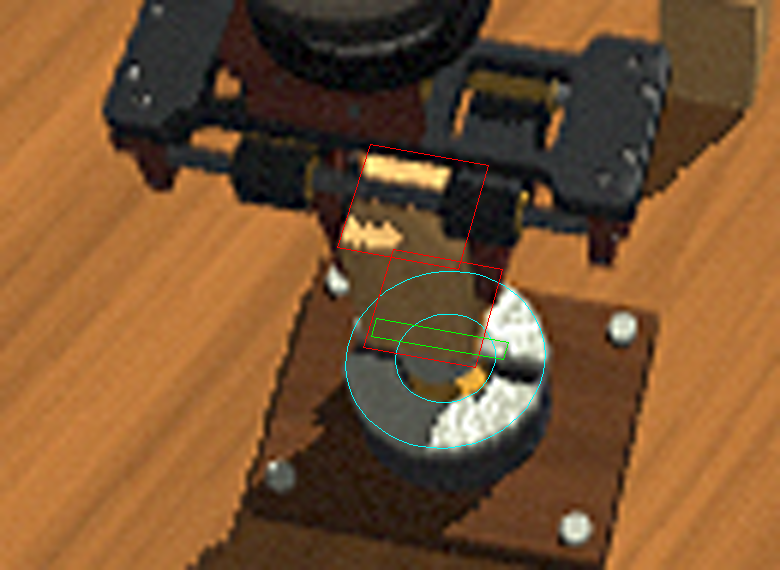

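View pics/w7c.png

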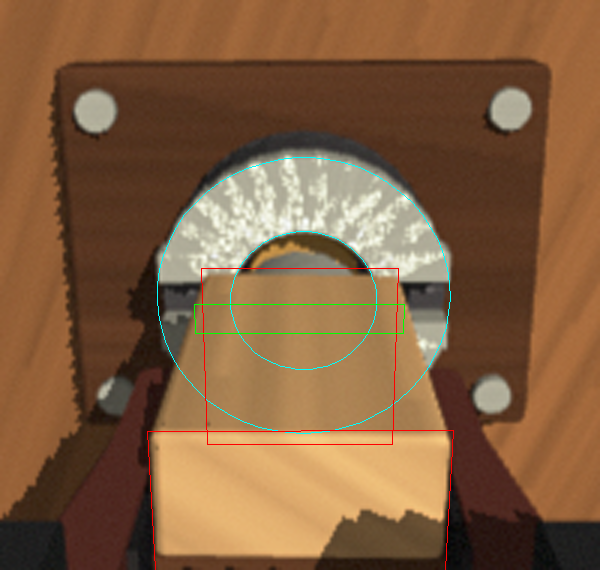

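Emit:
{"api": "carry_out", "payload": {
  "plan": "0.03 0.03 0.3 0 0 0 1; 0 0 0.3 0 0 0 1; 0 0 0.3 0 0 0 1; 0 0 0.2 0 0 0 1; 0 0 0 0 0 0 1"
}}

```text
t: 11.8
position: [506.2, -70.4, 122.1]
orientation: [0.553, 0.833, -0.0, -0.0]
contact_force: [1.3, -0.6, -2.6]
opening: 43.9
```

Emit:
{"api": "carry_out", "payload": {
  "plan": "0 0 0 0 0 0 1; 0 0 0 0 0 0 1"
}}

```text
t: 11.97
position: [506.5, -70.3, 122.7]
orientation: [0.554, 0.833, -0.0, -0.0]
contact_force: [-0.0, 0.1, -2.6]
opening: 43.6
```

Run:
```python
from h import *
for i in range(2):
    c=arm.camera("scene"); p,f,R,s=cur();print(s["t"],p,f,s["contact_force"],s["wrist_torque"])
w=arm.camera("wrist")
a=cv2.resize(c["frame"][160:240,220:320,::-1],(400,400),interpolation=cv2.INTER_CUBIC)
b=cv2.resize(w["frame"][120:280,240:400,::-1],(400,400),interpolation=cv2.INTER_CUBIC)
cv2.imwrite("pics/c8.png",np.hstack([a,b]))
```

```text
12.0167 [506.57251674 -70.23654094 122.72285355] 112.78536526423132 [ 0.43849729  0.30440788 -2.86114396] [-0.03013882 -0.09928245  0.03241161]
12.0667 [506.61860733 -70.24897727 122.7692579 ] 112.78344802076597 [ 0.15506611  1.00047933 -2.42616676] [-0.01074521 -0.08355483 -0.00569259]
```

View pics/c8.png

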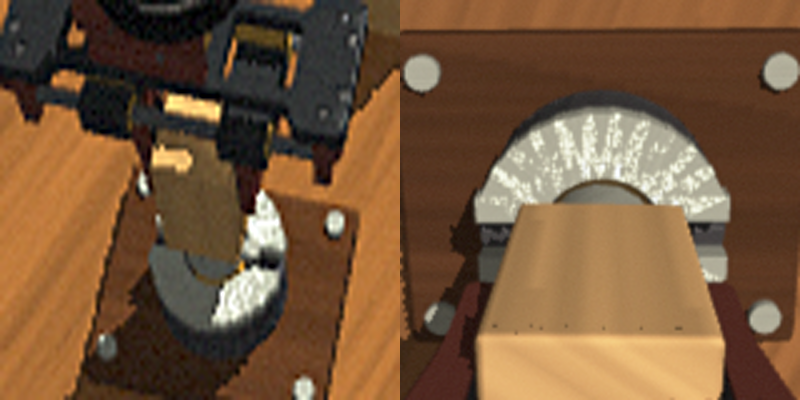

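There's no contact force with the foot about 4 mm inside the bore, and the lugs line up with the slots. Continuing down.

Emit:
{"api": "carry_out", "payload": {
  "plan": "0 0 0.2 0 0 0 1; 0 0 0.2 0 0 0 1; 0 0 0.2 0 0 0 1; 0 0 0.2 0 0 0 1; 0 0 0 0 0 0 1"
}}

```text
t: 12.53
position: [506.6, -70.5, 114.5]
orientation: [0.554, 0.833, -0.0, 0.0]
contact_force: [0.8, -1.4, 0.6]
opening: 43.8
```

Emit:
{"api": "carry_out", "payload": {
  "plan": "0 0 0.2 0 0 0 1; 0 0 0.2 0 0 0 1; 0 0 0.2 0 0 0 1; 0 0 0 0 0 0 1; 0 0 0 0 0 0 1"
}}

```text
t: 12.95
position: [506.7, -70.5, 108.9]
orientation: [0.554, 0.833, -0.0, 0.0]
contact_force: [-1.8, -2.4, 4.4]
opening: 43.7
```

Emit:
{"api": "carry_out", "payload": {
  "plan": "0 0 0.2 0 0 0 1; 0 0 0.2 0 0 0 1; 0 0 0.2 0 0 0 1; 0 0 0.2 0 0 0 1; 0 0 0 0 0 0 1"
}}

```text
t: 13.37
position: [506.7, -70.5, 101.2]
orientation: [0.554, 0.833, -0.0, 0.0]
contact_force: [-3.6, -1.5, 12.4]
opening: 43.8
```

Emit:
{"api": "carry_out", "payload": {
  "plan": "0 0 0.1 0 0 0 1; 0 0 0 0 0 0 1; 0 0 0 0 0 0 1"
}}

```text
t: 13.62
position: [506.7, -70.5, 100.5]
orientation: [0.554, 0.833, -0.0, 0.0]
contact_force: [-3.2, -1.0, 12.2]
opening: 43.7
```

Run:
```python
from h import *
for i in range(2):
    c=arm.camera("scene"); p,f,R,s=cur();print(s["t"],p,f,s["contact_force"],s["wrist_torque"],s["opening"],np.round(s["q"],2))
w=arm.camera("wrist")
a=cv2.resize(c["frame"][160:240,220:320,::-1],(400,400),interpolation=cv2.INTER_CUBIC)
b=cv2.resize(w["frame"][120:280,240:400,::-1],(400,400),interpolation=cv2.INTER_CUBIC)
cv2.imwrite("pics/c9.png",np.hstack([a,b]))
```

```text
13.6667 [506.73110929 -70.51310753 100.49658248] 112.77143883289689 [-3.01320465 -1.85190034 12.34490545] [-0.61780265  0.93535664 -0.03260512] 44.20781197942998 [ 0.5   0.44 -0.6   2.02  0.34  0.78  0.1 ]
13.7167 [506.73215294 -70.49709905 100.53075977] 112.77793370171726 [-2.85662707 -1.77851296 11.07307102] [-0.64006749  0.91829828  0.07707259] 43.65080068916466 [ 0.5   0.44 -0.6   2.02  0.34  0.78  0.1 ]
```

View pics/c9.png

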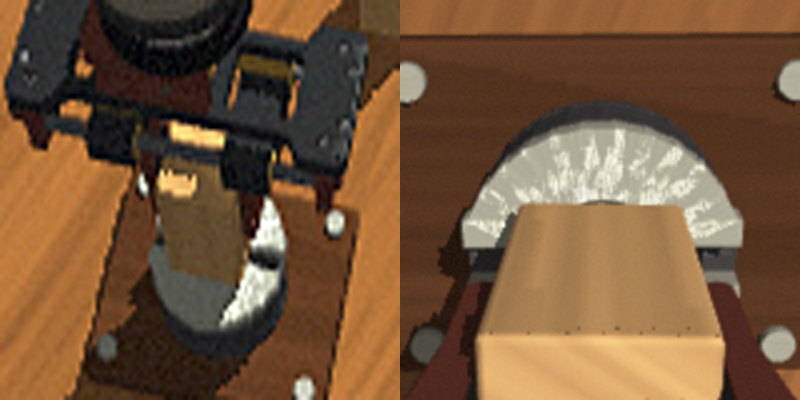

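Emit:
{"api": "carry_out", "payload": {
  "plan": "0 0 0.1 0 0 0 1; 0 0 0 0 0 5 1; 0 0 0 0 0 5 1; 0 0 0 0 0 5 1; 0 0 0 0 0 0 1"
}}

```text
t: 14.18
position: [508.1, -70.0, 100.1]
orientation: [0.659, 0.752, 0.001, 0.001]
contact_force: [-1.5, -1.6, 12.4]
opening: 44.2
```

Run:
```python
from h import *
for i in range(2):
    c=arm.camera("scene"); p,f,R,s=cur();print(s["t"],p,f,s["contact_force"],s["wrist_torque"],s["opening"])
w=arm.camera("wrist")
a=cv2.resize(c["frame"][160:240,220:320,::-1],(400,400),interpolation=cv2.INTER_CUBIC)
b=cv2.resize(w["frame"][120:280,240:400,::-1],(400,400),interpolation=cv2.INTER_CUBIC)
cv2.imwrite("pics/c10.png",np.hstack([a,b]))
```

```text
14.2333 [508.12530908 -69.99946098 100.11665514] 97.72324542069636 [-0.43799907 -1.58316114 12.31605401] [-0.33607082  0.39064638 -0.03547657] 44.146282951031644
14.2833 [508.14888719 -69.98690924 100.14029746] 97.77317568469432 [-1.55771953 -1.06762353 11.64209011] [-0.35553291  0.40592312 -0.10139965] 43.60890605414618
```

View pics/c10.png

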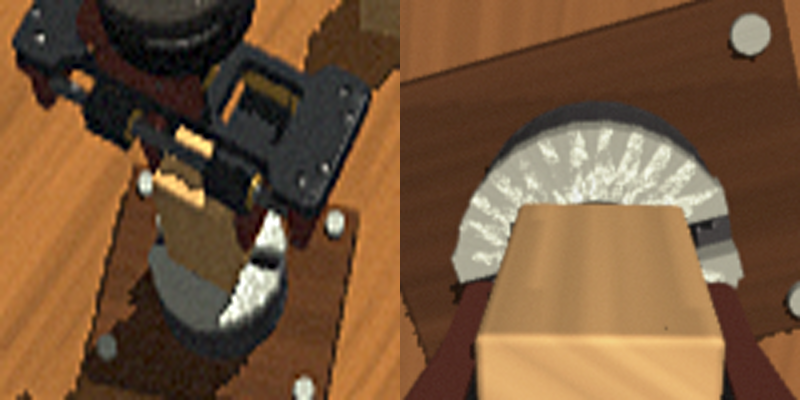

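It turned 15° with the gripper, and the slot now shows off to the side at (715,235). Continuing the turn.

Emit:
{"api": "carry_out", "payload": {
  "plan": "0 0 0.05 0 0 5 1; 0 0 0 0 0 5 1; 0 0 0 0 0 5 1; 0 0 0 0 0 5 1; 0 0 0 0 0 5 1"
}}

```text
t: 14.75
position: [508.9, -70.0, 99.8]
orientation: [0.806, 0.592, 0.002, 0.001]
contact_force: [-0.2, -1.8, 12.3]
opening: 43.7
```

Emit:
{"api": "carry_out", "payload": {
  "plan": "0 0 0 0 0 5 1; 0 0 0 0 0 5 1; 0 0 0 0 0 5 1; 0 0 0 0 0 5 1; 0 0 0 0 0 0 1"
}}

```text
t: 15.17
position: [509.0, -70.0, 99.9]
orientation: [0.897, 0.443, 0.002, 0.001]
contact_force: [-0.2, -1.4, 12.4]
opening: 44.1
```

Run:
```python
from h import *
p,f,R,s=cur();print(s["t"],p,f,s["contact_force"],s["wrist_torque"],s["opening"],np.round(s["q"],2))
```

```text
15.1667 [508.96040402 -70.04835943  99.9318874 ] 52.53581785147743 [-0.18049911 -1.36531354 12.37502362] [-0.23952168  0.09723941 -0.0063113 ] 44.13027110480916 [ 0.31  0.4  -0.35  2.03  0.2   0.74 -0.82]
```

Emit:
{"api": "carry_out", "payload": {
  "plan": "0 0 0 0 0 5 1; 0 0 0 0 0 5 1; 0 0 0 0 0 5 1; 0 0 0 0 0 4 1; 0 0 0 0 0 0 1"
}}

```text
t: 15.58
position: [508.9, -70.0, 99.9]
orientation: [0.957, 0.289, 0.002, 0.001]
contact_force: [-0.1, -0.3, 12.5]
opening: 43.9
```

Emit:
{"api": "carry_out", "payload": {
  "plan": "0 0 0 0 0 1.5 1; 0 0 0 0 0 1.5 1; 0 0 0 0 0 0 1; 0 0 0 0 0 0 1"
}}

```text
t: 15.92
position: [508.4, -70.2, 99.9]
orientation: [0.964, 0.265, 0.002, 0.001]
contact_force: [-1.6, -1.3, 13.8]
opening: 44.1
```

Run:
```python
from h import *
for i in range(2):
    c=arm.camera("scene"); p,f,R,s=cur();print(s["t"],p,f,np.round(R[:,2],3),s["contact_force"],s["wrist_torque"],s["opening"],np.round(s["q"],2))
w=arm.camera("wrist")
a=cv2.resize(c["frame"][160:240,220:320,::-1],(400,400),interpolation=cv2.INTER_CUBIC)
b=cv2.resize(w["frame"][120:280,240:400,::-1],(400,400),interpolation=cv2.INTER_CUBIC)
cv2.imwrite("pics/c11.png",np.hstack([a,b]))
```

```text
15.9667 [508.4972901  -70.25162761  99.89181395] 30.793375475558165 [ 0.004 -0.    -1.   ] [-0.89666679 -2.22088421 13.60280615] [-0.33803937  0.48278326 -0.00931689] 43.63335446095925 [ 0.24  0.39 -0.27  2.04  0.15  0.73 -1.16]
16.0167 [508.46773166 -70.2397891   99.86040416] 30.790361616675433 [ 0.004 -0.    -1.   ] [-0.65508054 -1.61444539 14.40669094] [-0.29601083  0.49671258  0.04074774] 43.395315214704965 [ 0.24  0.39 -0.27  2.04  0.15  0.73 -1.16]
```

View pics/c11.png

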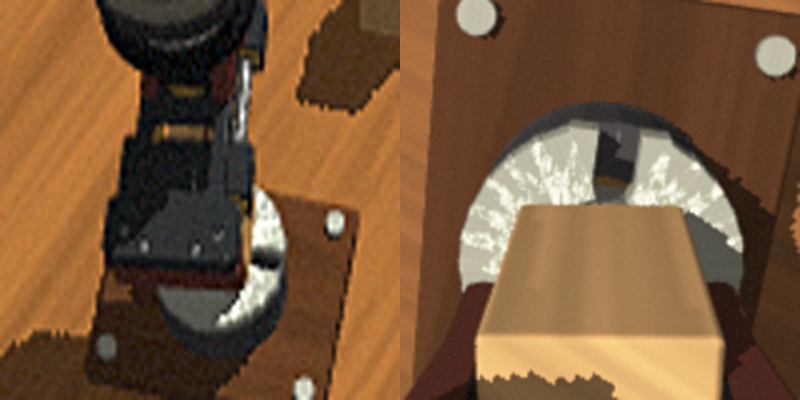

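Emit:
{"api": "carry_out", "payload": {
  "plan": "0 0 0.05 0 0 1 1; 0 0 0 0 0 0.5 1; 0 0 0 0 0 0 1; 0 0 0 0 0 0 1; 0 0 0 0 0 0 1"
}}

```text
t: 16.48
position: [508.4, -70.5, 99.7]
orientation: [0.967, 0.254, 0.002, 0.001]
contact_force: [-3.2, -3.2, 18.3]
opening: 43.8
```

Run:
```python
from h import *
for i in range(4):
    c=arm.camera("wrist"); p,f,R,s=cur();print(s["t"],np.round(p,2),f,np.round(R[:,2],3),s["contact_force"],s["wrist_torque"],s["opening"])
cv2.imwrite("pics/w12.png",c["frame"][:,:,::-1])
t=arm.camera("scene");cv2.imwrite("pics/s12.png",t["frame"][:,:,::-1])
```

```text
16.5333 [508.38 -70.52  99.75] 29.42929791792452 [ 0.004 -0.001 -1.   ] [-2.9670115  -2.60151854 18.35365685] [-0.6744339   0.93822534  0.87341064] 43.55061704173852
16.5833 [508.41 -70.48  99.76] 29.434101370835453 [ 0.004 -0.001 -1.   ] [-3.09742768 -2.10161374 19.24371577] [-0.65520694  0.95106309  0.86820221] 43.68927970670157
16.6333 [508.36 -70.52  99.74] 29.427361953484983 [ 0.004 -0.001 -1.   ] [-3.21196433 -2.66548264 18.04620486] [-0.57657468  0.91441179  0.87531525] 43.55272180431847
16.6833 [508.4  -70.53  99.76] 29.427598131683318 [ 0.004 -0.001 -1.   ] [-3.21292017 -2.53881734 17.85509294] [-0.58829432  0.9362214   0.88544802] 43.83388306529127
```

View pics/w12.png

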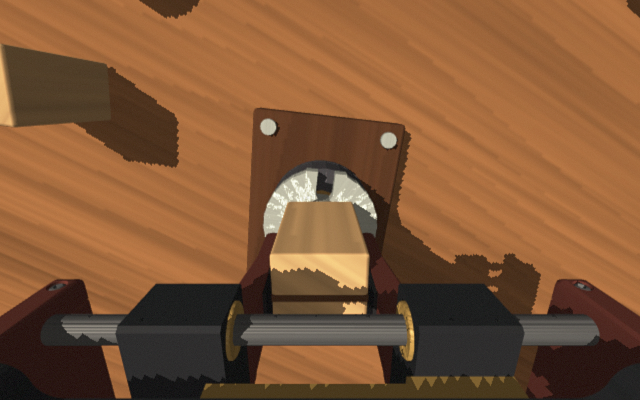

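View pics/s12.png

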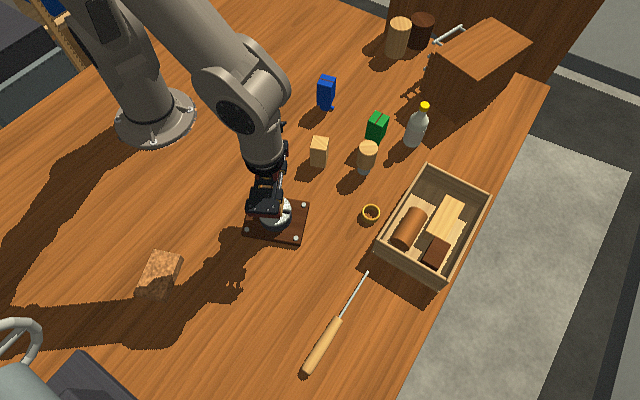

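It has reached the stop: 83° turned, with a 0.9 N m moment appearing. It's also bottomed: the push is about 22 N including the blank's weight, against the spring's 17 N. The other things on the bench haven't moved, so I'm handing in.

Run:
```python
from h import *
print(arm.sign_off())
```

```text
the job is handed in; nothing more can be done
None
```

I fitted the lugged blank in the bayonet holder and handed the job in with the arm still holding it turned and pressed down. The robot clock was about 17 s, out of 45 s allowed. `sign_off` gives no verdict, so success rests on my own checks below.

I gripped the blank with the saw line on its top at 60 N, lifted it clear and carried it over. It went down with the lugs in the slots, was pressed down, and was turned clockwise to the stop.

**Last checks before handing in:**
- **Turn:** 83.3° by the tool angle. A 0.9 N m moment appeared at the end, which means it is against the stop.
- **Press:** vertical load was about 18 N, plus the 3.8 N weight of the blank. That is more than the spring's 17 N at full travel, so the plunger should be all the way down. The foot is about 27.6 mm below the mouth, worked out from the tool height because I could not see the plunger.
- **Position and grip:** the tool is tilted under 0.01 rad and about 1 mm from the measured bore centre. The fingers read 43.6 mm, which matches the 44 mm blank.
- **Other things:** by eye in the last scene picture, none of the other things on the bench had moved.

**Disagreements:** an early wrist-camera fix on the holder was about 8 mm off because the arm was still settling, so I discarded it. Later wrist and top-camera measurements agreed to about 1 mm. While seated there was a side force of about 4 N, so the blank is slightly off-centre in the grip.

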